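Pry the retaining clip off the seed cleaner's axle

ROBOT

A 6-joint arm with a two-finger parallel gripper is mounted at the origin on the work surface. World frame = base frame: x ahead of the robot, y to its left, z up, the work surface at z = 0. Lengths are in mm, angles in rad, forces in N, time in s.
With the tool pointing down it reaches from about 350 to 975 mm from the base axis. Payload 7.1 kg.
Tool frame: the origin (TCP) lies on the centre line of the jaws, within the pads' length; the fingertips stand 17 mm ahead of it and the grasp point (between the pads) lies 2 mm behind it; z points along the fingers, y is the direction in which the jaws open and shut (so a half turn about z gives the same grasp; the last joint's range is limited). The gripper opens to 88 mm and grips with 3 to 60 N. Pads are 20 mm wide; open, the fingers measure 115 mm over their backs; the gripper's body (75 mm by 178 mm) begins 61 mm behind the grasp point.
Start: joints at [1.325, 0.423, 1.63, -0, 1.089, -0.019], TCP at [140.507, 608.985, 239.675] pointing down, gripper open.
Joint ranges: [-3, 3], [-0.9, 2.11], [0.09, 2.58], [-1.31, 4.45], [0.11, 2.69], [-2.54, 2.54]. Speed limits (rad/s): [2.39, 2.39, 3.01, 3.14, 3.14, 3.14].

INTERFACE

Orientations are given as a rotation vector (axis times angle).
In Python, from workcell import ctrl, imaging, workorder gives the robot as it stands. The module is installed in compiled form; this text tells all that it offers.
- The arm moves only by the shell command python3 -m crank 'ROWS' [OPENING]. ROWS is JSON, a list of rows, each an object with "travel": the shift along the tool's x, y, z as a fraction of full scale, a list of three; "turn": the turn about the tool's z as a fraction of full scale. In form: [{"travel": [dx, dy, dz], "turn": turn}, ...]. A call has 1 to 20 rows; each row shifts and turns the pose as measured when the row begins, along the tool's axes as they then stand; what a row does not reach is not made up. Full scale, the value 1, is 5 cm for a shift and 0.1 rad for a turn. A row lasts 1/10 s, in which the tool goes at most 50 mm and 8.59 degrees, less where a joint would pass 70% of its speed; a pose out of reach is approached as far as the arm can. A call with a number of a shift or a turn outside -1 to 1 is refused whole. A call with a gripper value outside its range is refused whole. OPENING is the gripper command: -1 is shut, 1 is fully open, values between are in proportion, set as the call begins (- or left out, the last holds). The fingers move at their own pace and stop on an object; the grip force is fixed at half the most. Time passes only in rows, so rows that do not move let the fingers close. It gives the time, the measured TCP pose, the force and the opening at its end, in the units of the state.
- ctrl.get_obs(): the state, without advancing time (a new reading comes with each control period).
- imaging.get_image(name): name is "scene" or "top" or "wrist"; returns the picture (420x560x3 uint8, blue, green, red); there is no depth.
- imaging.camera_info(name): a dict with "camera_matrix" (3x3 intrinsics, pixels), "rvec" (rotation vector, rad) and "tvec" (3), from world to camera coordinates, as OpenCV has them. Camera axes: x right, y down, z forward; pixel columns grow to the right and rows downward; lengths in mm; the calibration is good to about 2 mm. A picture is of the moment at which its call begins: read the wrist's pose just before it. camera_info takes no time and is no camera call; for the wrist camera it gives the pose at the moment of the call.
- workorder.close_job(): hands the job in, once; it reports no verdict.
The state is a dict: "t": time; "qpos": joint angles; "qvel": joint speeds; "joint_torque": joint torques, N m; "ee_pos": TCP position; "orientation": TCP orientation; "ft_force": force on the tool from outside, world axes, zero at the start; "moment": the same for the moment, N m; "width": finger opening in mm.
Only numpy, scipy, OpenCV 4.12 (cv2) and the standard library are available. Lean on these libraries where they do the work, as an engineer would, in place of code of your own. Each camera call takes 0.05 s, during which the arm holds its last target.

TASK

The pulley of the bench seed cleaner has to come off for cleaning: take the hooked pick from its wooden block, work the hook into the eye of the steel spring clip on the axle and pry the clip up out of its groove, gently, bearing only lightly on the axle and the machine. Carry the clip on the hook to the dark-framed white board and leave it lying there inside the frame, then hang the pick back in its block. Touch the clip with the pick only, never with the fingers, and leave everything else where it is.

Things in the scene. Friction and masses are not known exactly. Their poses are not given: they have to be found in the camera images.
- machine: Bench seed cleaner, fixed: white housing 130 x 160 x 125 mm, low hopper on top (to 175 mm). On its front (-x side, towards the robot) a bare level steel axle with an aluminium pulley. Origin on the table below the groove in the axle; x along the axle from its free end towards the housing. The pick must bear on it lightly: 12 N is too much.
- groove (a point): On the axle's axis, mid groove, 90 mm above the table; axes as the machine's. Along x from here: axle free end at -30 mm, axle 20 mm in diameter to -3, groove 14 mm in diameter from -3 to +3, axle 20 mm again to +16, pulley 72 mm in diameter from +16 to +34, housing front at +50. The seated clip's origin is here.
- clip: Loose steel horseshoe spring clip, 34 g, 4 mm thick (x), 24 mm wide (y), about 29 mm tall, astride the axle in the groove. Origin on the axle's axis when seated; x along the axle, z up. Jaws reach 9 mm below the axis and grip the groove from below. Pulled up by its eye it yields at about 4 to 10 N (15 N is too much), snaps free within 7 mm and is clear after 20 mm.
- clip_eye (a point): Centre of the clip's eye, 13 mm above the clip's origin; axes as the clip's. The eye is a closed window through the clip along x, 10 mm wide (y), 6 mm tall: 10 to 16 mm above the axle's axis. Its lower edge is level with the axle's top, so a hook slid along the axle's top enters it. Clip's top 20 mm above the axis; 1 mm of play along x.
- pick_grip (a point): Centre of the pick's handle. The pick (70 g) hangs upright in the block, z up, hook to its +x. Black square handle 20 x 20 mm, 52 mm tall; under it a collar disc 44 mm in diameter, 4 mm thick, underside 30 mm below this point, with a chuck 12 mm in diameter 6 mm below that; from it a steel shank 6 mm in diameter on the same axis, a toe at its foot.
- pick: The hooked pick, axes as pick_grip, origin at the collar's underside. How far the shank sticks out is set anew each time and not measured: the heel's underside is 38 to 62 mm below the origin (clamped, it does not slide under load). The toe, 4 mm thick, reaches 12 mm to +x from the shank's axis; its top is 4 mm (heel) to 5 mm (tip) above the heel's underside.
- block: Wooden tool block, fixed, 90 x 70 x 70 mm, origin at the centre of its underside. The hanging pick's collar rests on its top, with the shank down through a slot on the block's axis and the toe along the block's +x; pick_grip is then 100 mm above the table.
- block_slot (a point): Point on the block's top (70 mm above the table) where the axis of the hanging pick's shank passes; axes as the block's. The through slot is 35 mm long (x from -7.5 to +27.5 mm from here) and 19 mm wide (y from -9.5 to +9.5 mm).
- board: Sorting board, fixed: white plate in a dark wooden frame, outside 180 x 160 mm (x by y), origin at the centre of its underside. Inside the frame 144 x 124 mm; the frame's top is 18 mm above the table.
- board_mid (a point): Centre of the board's white floor, 6 mm above the table; axes as the board's.
- spacer: Steel spacer ring 32 mm across, 12 mm tall, loose; origin at its underside. To be left alone.
- driver: Grey-handled screwdriver, loose; origin at its underside. To be left alone.
- jar: Small amber jar, 56 mm across, 85 mm tall, loose; origin at its underside. To be left alone.
- bowl: White bowl 80 mm across, 30 mm tall, loose; origin at its underside. To be left alone.
- tweezers: Steel tweezers 130 mm long, loose; origin at its underside. To be left alone.
- spatula: Black-handled spatula 180 mm long, loose; origin at its underside. To be left alone.

How it is judged (in metres and radians):
On the way, in this order (a step that is already met when the one before it is completed fails the run):
1. the clip is out of its groove and hangs on the pick (distance between clip and groove above 0.03 m and contact force between pick and clip above 0.05 N and height (world z) of clip above 0.05 m), for 0.2 s.
2. the clip lies on the white board inside the frame, off the hook (x of clip_eye in the frame of board between -0.075 and 0.075 m and y of clip_eye in the frame of board between -0.065 and 0.065 m and z of clip_eye in the frame of board below 0.035 m and contact force between pick and clip below 0.02 N and linear speed of clip below 0.05 m/s), for 0.2 s.
At the end, for the whole second after the job is handed in: The clip lies at rest inside the board's frame (eye within 75 mm along x and 65 mm along y of its middle, under 35 mm above the table); the pick hangs in its block again, at rest: handle within 12 mm of block_slot, collar within 5 mm of the block's top, tilt under 0.12 rad (x of clip_eye in the frame of board between -0.075 and 0.075 m and y of clip_eye in the frame of board between -0.065 and 0.065 m and z of clip_eye in the frame of board below 0.035 m and horizontal distance between pick_grip and block_slot below 0.012 m and z of pick_grip in the frame of block below 0.105 m and angle between pick_grip's own z axis and vertical below 0.12 rad and linear speed of each of clip, pick below 0.02 m/s); the robot touches nothing.
It fails at once if the pick bears on the machine or its axle with more than 12 N (contact force between pick and machine above 12 N).
It fails at once if the pick forces the clip with more than 15 N while it is on the axle (contact force between pick and clip above 15 N and distance between clip and groove below 0.03 m).
It fails at once if the fingers touch the clip (contact force between the fingers and clip above 0.3 N).
It fails at once if another thing on the table is moved by more than 30 mm (distance of any of spacer, driver, jar, bowl, tweezers, spatula from where it was at the start of the episode above 0.03 m).
It also fails if it takes over 70 s, if anything falls off the work surface, if the arm or the gripper's body presses on something with over 40 N, if the wrist force passes 120 N, or if a joint passes its speed limit or range.

## Working session

There is one attempt and no reset: what is moved stays moved. The work goes in short steps, Python scripts to look and compute and a shell command to move; the robot and the scene stay as the last step left them, time stands still between calls to the robot, and variables do not carry over. Pictures are saved under pics/ and viewed, and the job is handed in when it is done.

```bash
mkdir -p pics
cat > h.py <<'E'
import numpy as np, cv2
from workcell import ctrl, imaging, workorder
def snap(name,fn):
    im=imaging.get_image(name); cv2.imwrite('pics/'+fn,im); return im
def ray(info,uv):
    K=np.array(info['camera_matrix'],float);R=cv2.Rodrigues(np.array(info['rvec'],float))[0];t=np.array(info['tvec'],float).ravel()
    d=R.T@np.linalg.inv(K)@np.array([uv[0],uv[1],1.]);c=-R.T@t
    return c,d/np.linalg.norm(d)
def onz(info,uv,z):
    c,d=ray(info,uv);return c+d*(z-c[2])/d[2]
def proj(info,p):
    return cv2.projectPoints(np.array(p,float).reshape(-1,1,3),np.array(info['rvec'],float),np.array(info['tvec'],float),np.array(info['camera_matrix'],float),None)[0].reshape(-1,2)
def tri(i1,u1,i2,u2):
    c1,d1=ray(i1,u1);c2,d2=ray(i2,u2)
    A=np.stack([d1,-d2],1);s=np.linalg.lstsq(A,c2-c1,rcond=None)[0]
    p,q=c1+s[0]*d1,c2+s[1]*d2
    return (p+q)/2,np.linalg.norm(p-q)
E
python3 - <<'E'
from h import *
o=ctrl.get_obs()
for k,v in o.items(): print(k,np.round(v,3))
for n in ['scene','top','wrist']:
    i=imaging.camera_info(n); c,d=ray(i,(280,210)); print(n,np.round(c),np.round(d,2),np.round(i['camera_matrix'],1).tolist())
    snap(n,n+'0.png')
E
```

```text
t 0.0
qpos [ 1.325  0.424  1.631 -0.     1.089 -0.019]
qvel [-0.     0.     0.002  0.    -0.001  0.001]
joint_torque [ 1.0000e-03 -5.4462e+01 -2.7367e+01  6.4000e-02  2.3000e-02 -0.0000e+00]
ee_pos [140.394 608.485 238.907]
orientation [-3.550e-01 -3.121e+00  2.000e-03]
ft_force [-0.157 -0.611  0.898]
moment [0.019 0.016 0.026]
width 87.39
scene [1359.  931.  955.] [-0.55 -0.62 -0.56] [[490.1, 0.0, 278.9], [0.0, 490.1, 212.5], [0.0, 0.0, 1.0]]
top [ 343.   23. 1588.] [ 0.11 -0.   -0.99] [[513.3, 0.0, 279.7], [0.0, 513.3, 205.1], [0.0, 0.0, 1.0]]
wrist [ 76. 623. 385.] [ 0.25 -0.06 -0.97] [[325.5, 0.0, 279.9], [0.0, 325.5, 206.2], [0.0, 0.0, 1.0]]
```

View pics/scene0.png

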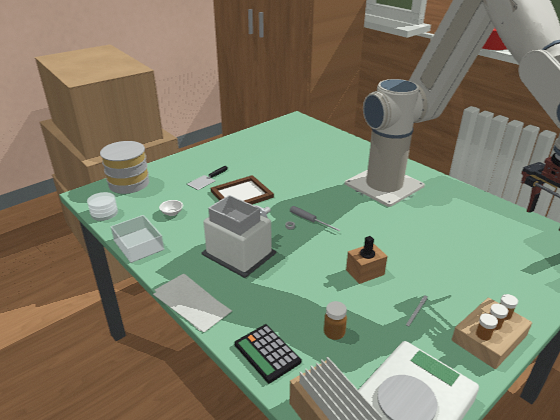

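View pics/top0.png

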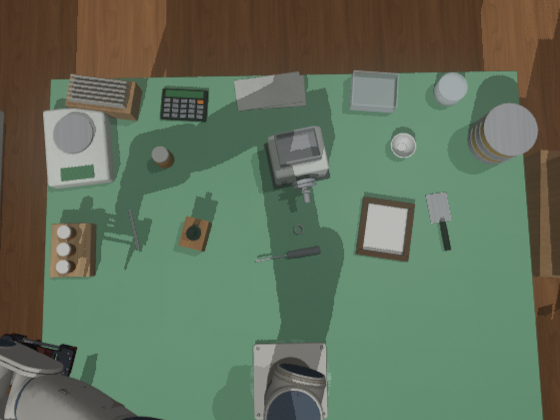

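View pics/wrist0.png

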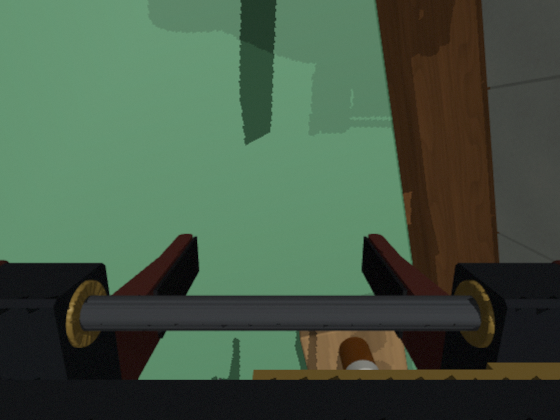

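The top view shows the block at about (195,233), the axle at (306,190) and the board at (386,228). The arm stands clear of them. I'll enlarge those areas.

Run:
```python
from h import *
t=cv2.imread('pics/top0.png')
a=cv2.resize(t[205:260,165:225],None,fx=6.6,fy=6.6,interpolation=cv2.INTER_CUBIC)
b=cv2.resize(t[120:210,260:340],None,fx=4.9,fy=4.9,interpolation=cv2.INTER_CUBIC)
h=max(a.shape[0],b.shape[0]);pad=lambda x:cv2.copyMakeBorder(x,0,h-x.shape[0],0,0,cv2.BORDER_CONSTANT)
cv2.imwrite('pics/z0.png',np.hstack([pad(a),pad(b)]))
s=cv2.imread('pics/scene0.png')
cv2.imwrite('pics/z1.png',cv2.resize(s[180:285,200:400],None,fx=4,fy=4,interpolation=cv2.INTER_CUBIC))
i=imaging.camera_info('top')
print('block handle top',onz(i,(194,233),126),'block',onz(i,(195,234),70))
print('axle end',onz(i,(307,201),90),'ax2',onz(i,(305,182),90))
print('board',onz(i,(386,229),10))
```

```text
block handle top [435.95213586 265.26747974 126.        ] block [436.5160153  271.59794245  70.        ]
axle end [526.25344102 -60.95779087  90.        ] ax2 [582.88856753 -56.44488386  90.        ]
board [ 444.73360012 -306.43845383   10.        ]
```

View pics/z0.png

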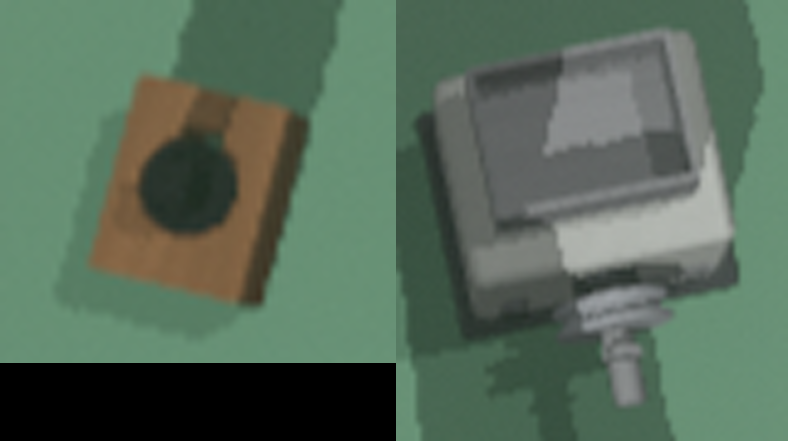

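View pics/z1.png

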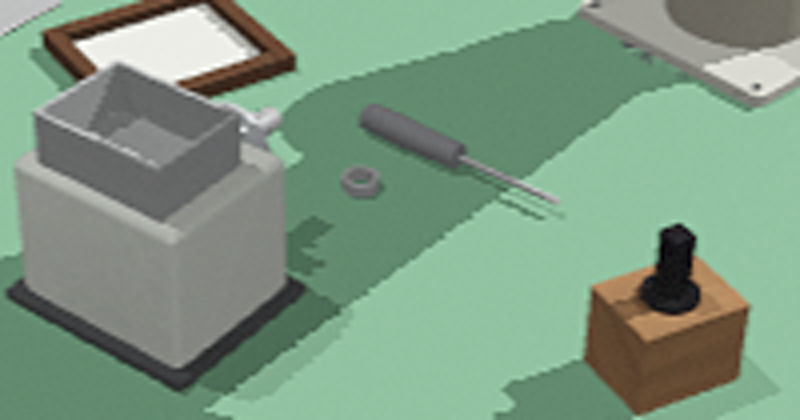

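```bash
python3 -m crank '[{"travel":[-0.63,-0.4,0],"turn":0},{"travel":[-0.63,-0.4,0],"turn":0},{"travel":[-0.63,-0.4,0],"turn":0},{"travel":[-0.63,-0.4,0],"turn":0},{"travel":[-0.63,-0.4,0],"turn":0},{"travel":[-0.63,-0.4,0],"turn":0},{"travel":[-0.63,-0.4,0],"turn":0},{"travel":[-0.63,-0.4,0],"turn":0},{"travel":[-0.63,-0.4,0],"turn":0},{"travel":[-0.63,-0.4,0],"turn":0},{"travel":[-0.63,-0.4,0],"turn":0},{"travel":[-0.63,-0.4,0],"turn":0},{"travel":[-0.63,-0.4,0],"turn":0},{"travel":[0,0,0],"turn":0}]' 1
python3 - <<'E'
from h import *
snap('wrist','w1.png')
i=imaging.camera_info('wrist');print({k:np.array(v).tolist() for k,v in i.items()})
o=ctrl.get_obs();print(o['ee_pos'],o['ft_force'])
E
```

```text
t: 1.55
ee_pos: [492.3, 250.0, 236.6]
orientation: [-0.348, -3.121, 0.005]
ft_force: [-1.0, 0.9, -0.6]
width: 87.3
{'camera_matrix': [[325.4777183194109, 0.0, 279.89902754510746], [0.0, 325.4777183194109, 206.1750937984224], [0.0, 0.0, 1.0]], 'rvec': [-2.2934172044942707, -1.8327894060489989, -0.22573094637577062], 'tvec': [-352.00838880148723, -440.7692590648965, 283.4257402720483]}
[490.92365813 251.11498487 236.40878743] [-0.1727437   0.96626298  0.66018349]
```

View pics/w1.png

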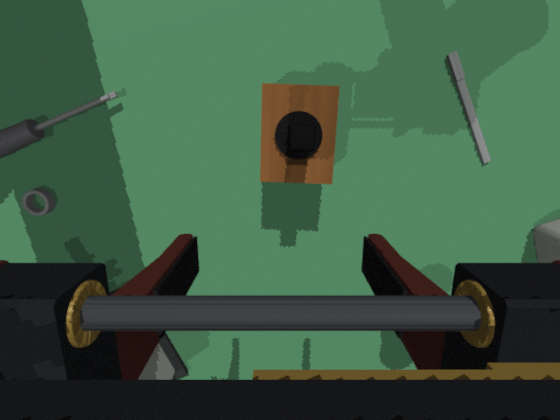

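The wrist view shows the block with corners near (263,84), (339,86), (333,184) and (261,182). The handle top is at (301,137) and the collar at (299,135).

Run:
```python
from h import *
im=cv2.imread('pics/w1.png')
i=imaging.camera_info('wrist')
hsv=cv2.cvtColor(im,cv2.COLOR_BGR2HSV)
m=((hsv[...,0]<20)&(hsv[...,1]>120)&(hsv[...,2]>60)).astype(np.uint8); m[200:]=0; m[:,:230]=0;m[:,370:]=0
c=max(cv2.findContours(m,0,2)[0],key=cv2.contourArea)
h=cv2.convexHull(c); ap=cv2.approxPolyDP(h,4,True).reshape(-1,2); print(ap.tolist())
P=np.array([onz(i,p,70)[:2] for p in ap]); print(np.round(P,1).tolist(), [round(float(np.linalg.norm(P[k]-P[k-1])),1) for k in range(len(P))])
W=np.array([onz(i,p,70)[:2] for p in h.reshape(-1,2)],np.float32); r=cv2.minAreaRect(W); print(r)
d=(im.max(2)<45).astype(np.uint8); d[200:]=0;d[:,:250]=0;d[:,345:]=0
c=max(cv2.findContours(d,0,2)[0],key=cv2.contourArea); 
(u,v),rr=cv2.minEnclosingCircle(c); print(u,v,rr,onz(i,(u,v),74))
print(onz(i,(301,137),126))
z=cv2.resize(im[110:165,265:335],None,fx=8,fy=8,interpolation=cv2.INTER_CUBIC); z=cv2.convertScaleAbs(z,alpha=2.5,beta=20);cv2.imwrite('pics/w1z.png',z)
```

```text
[[263, 84], [338, 86], [330, 183], [261, 180]]
[[389.2, 257.3], [405.9, 323.1], [491.8, 299.7], [474.1, 235.0]] [87.8, 67.8, 89.0, 67.1]
((440.4658508300781, 278.6768798828125), (69.23225402832031, 89.64210510253906), 75.11734008789062)
296.5 137.5 26.879459381103516 [442.03985074 276.84187761  74.        ]
[439.7884041  278.43354895 126.        ]
```

View pics/w1z.png

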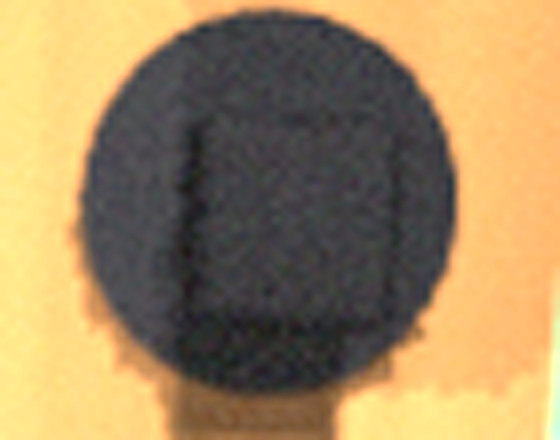

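Run:
```python
from h import *
i=imaging.camera_info('wrist');o=ctrl.get_obs();im=snap('wrist','w2.png');i2=imaging.camera_info('wrist');print(o['ee_pos'],o['orientation'],ctrl.get_obs()['ee_pos'])
print(np.array(i['tvec'])-np.array(i2['tvec']))
hsv=cv2.cvtColor(im,cv2.COLOR_BGR2HSV)
m=((hsv[...,0]<20)&(hsv[...,1]>120)&(hsv[...,2]>60)).astype(np.uint8); m[200:]=0; m[:,:230]=0;m[:,370:]=0
c=max(cv2.findContours(m,0,2)[0],key=cv2.contourArea);h=cv2.convexHull(c)
W=np.array([onz(i,p,70)[:2] for p in h.reshape(-1,2)],np.float32); r=cv2.minAreaRect(W); print(r)
t=cv2.imread('pics/top0.png');it=imaging.camera_info('top')
hsv=cv2.cvtColor(t,cv2.COLOR_BGR2HSV);m=((hsv[...,0]<20)&(hsv[...,1]>100)&(hsv[...,2]>110)).astype(np.uint8);m[:205]=0;m[260:]=0;m[:,:170]=0;m[:,225:]=0
c=max(cv2.findContours(m,0,2)[0],key=cv2.contourArea);h=cv2.convexHull(c)
W=np.array([onz(it,p,70)[:2] for p in h.reshape(-1,2)],np.float32); r=cv2.minAreaRect(W); print(r)
cv2.imwrite('pics/w2z.png',cv2.convertScaleAbs(cv2.resize(im[110:165,265:335],None,fx=8,fy=8),alpha=2.5,beta=20))
print(onz(i,(302,137.3),126), proj(i,[[440,278,126]]))
c,d=ray(it,(280,205));print(c,np.linalg.det(cv2.Rodrigues(np.array(it['rvec']))[0]))
```

```text
[490.92365813 251.11498487 236.40878743] [-0.34767634 -3.11971053  0.00485478] [489.90108424 252.02531141 236.33060075]
[ 0.14090226 -0.81685223 -0.41074791]
((442.1133728027344, 277.6625671386719), (69.24616241455078, 89.67033386230469), 75.1349105834961)
((439.920654296875, 276.904541015625), (67.91462707519531, 86.44551849365234), 75.00719451904297)
[440.18011683 279.13860134 126.        ] [[300.50570746 137.40037489]]
[ 342.52311012   22.71448653 1588.10716101] 1.0000000000000002
```

View pics/w2z.png

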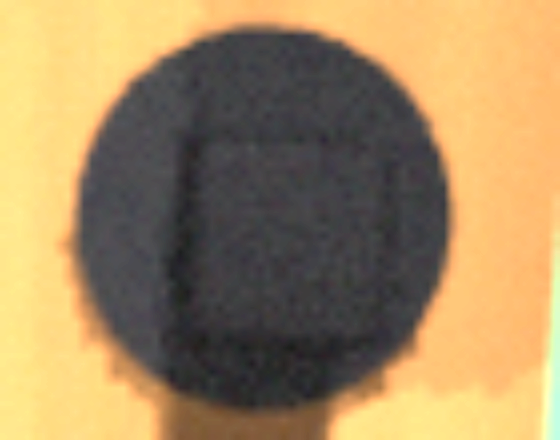

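```bash
cat >> h.py <<'E'
def to(target,yaw=None):
    o=ctrl.get_obs();R=cv2.Rodrigues(np.array(o['orientation'],float))[0]
    d=R.T@(np.array(target,float)-np.array(o['ee_pos'],float))
    psi=np.arctan2(-R[0,1],R[1,1])
    print('t',round(o['t'],2),'ee',np.round(o['ee_pos'],1),'yaw',round(float(psi),4),'tilt',np.round(R[:2,2],4),'F',np.round(o['ft_force'],1),'w',round(float(o['width']),1))
    print('travel units',np.round(d/50,3),'turn units',None if yaw is None else round(float(-(yaw-psi)/0.1),3))
E
python3 -m crank '[{"travel":[0.35,0.09,0],"turn":0.2},{"travel":[0.35,0.1,0],"turn":0.18},{"travel":[0.35,0.09,0],"turn":0},{"travel":[0,0,0],"turn":0},{"travel":[0,0,0],"turn":0}]' 1
python3 - <<'E'
from h import *
to([441.5,277.5,98],-0.26)
E
```

```text
t: 2.15
ee_pos: [436.0, 282.5, 235.7]
orientation: [-0.399, -3.11, 0.006]
ft_force: [1.0, 0.3, 1.7]
width: 87.9
t 2.15 ee [436.  282.5 235.7] yaw -0.2553 tilt [-0.0063 -0.0029] F [1.  0.3 1.7] w 87.9
travel units [-0.146 -0.056  2.753] turn units 0.047
```

```bash
python3 -m crank '[{"travel":[-0.07,-0.03,0.3],"turn":0.05},{"travel":[-0.03,-0.01,0.4],"turn":0},{"travel":[0,0,0.4],"turn":0},{"travel":[0,0,0.4],"turn":0},{"travel":[0,0,0.2],"turn":0},{"travel":[0,0,0.1],"turn":0},{"travel":[0,0,0],"turn":0}]' 1
python3 - <<'E'
from h import *
to([441.5,277.5,98],-0.26)
E
```

```text
t: 2.85
ee_pos: [442.5, 281.3, 144.1]
orientation: [-0.402, -3.114, 0.001]
ft_force: [-0.3, 0.2, 0.0]
width: 87.8
t 2.85 ee [442.5 281.3 144.1] yaw -0.2568 tilt [-0.0018 -0.0005] F [-0.3  0.2  0. ] w 87.8
travel units [-0.001 -0.077  0.923] turn units 0.032
```

```bash
python3 -m crank '[{"travel":[0,-0.08,0.3],"turn":0.03},{"travel":[0,-0.03,0.3],"turn":0},{"travel":[0,0,0.1],"turn":0},{"travel":[0,0,0],"turn":0}]' 1
python3 - <<'E'
from h import *
to([441.5,277.5,98],-0.26); snap('wrist','w3.png')
E
```

```text
t: 3.25
ee_pos: [443.8, 277.4, 111.5]
orientation: [0.406, 3.112, 0.005]
ft_force: [-0.8, -0.4, 0.2]
width: 87.8
t 3.25 ee [443.8 277.4 111.5] yaw -0.2596 tilt [0.0036 0.0027] F [-0.8 -0.4  0.2] w 87.8
travel units [ 0.045 -0.011  0.27 ] turn units 0.004
```

View pics/w3.png

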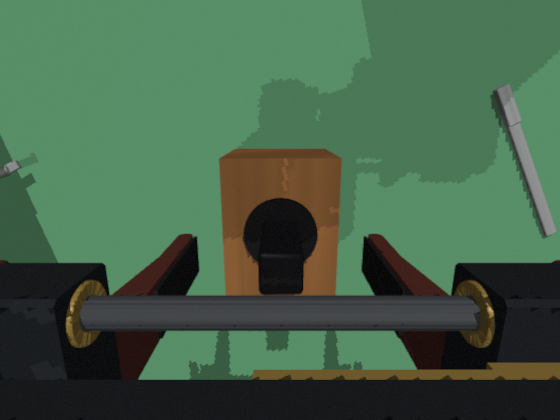

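The handle (columns 259–303) sits midway between the fingers (195 and 363). I'll go down the last bit, then close.

```bash
python3 -m crank '[{"travel":[0.04,0,0.2],"turn":0},{"travel":[0.02,0,0.1],"turn":0},{"travel":[0,0,0.05],"turn":0},{"travel":[0,0,0],"turn":0}]' 1
python3 - <<'E'
from h import *
to([441.5,277.5,98],-0.26)
E
```

```text
t: 3.7
ee_pos: [442.0, 279.4, 94.8]
orientation: [0.405, 3.109, 0.009]
ft_force: [-0.1, -0.5, 0.9]
width: 87.8
t 3.7 ee [442.  279.4  94.8] yaw -0.2593 tilt [0.0069 0.0047] F [-0.1 -0.5  0.9] w 87.8
travel units [-0.001 -0.038 -0.064] turn units 0.007
```

```bash
python3 -m crank '[{"travel":[0,-0.03,-0.04],"turn":0},{"travel":[0,0,0],"turn":0}]' 1
python3 - <<'E'
from h import *
to([441.5,277.5,98],-0.26)
E
python3 -m crank '[{"travel":[0,0,0],"turn":0},{"travel":[0,0,0],"turn":0},{"travel":[0,0,0],"turn":0},{"travel":[0,0,0],"turn":0},{"travel":[0,0,0],"turn":0},{"travel":[0,0,0],"turn":0}]' -1
python3 - <<'E'
from h import *
to([441.5,277.5,98],-0.26)
E
```

```text
t: 3.9
ee_pos: [441.5, 277.9, 97.0]
orientation: [0.405, 3.109, 0.009]
ft_force: [0.1, -0.3, -0.2]
width: 88.1
t 3.9 ee [441.5 277.9  97. ] yaw -0.2591 tilt [0.0067 0.0046] F [ 0.1 -0.3 -0.2] w 88.1
travel units [-0.001 -0.008 -0.021] turn units 0.009
t: 4.5
ee_pos: [441.9, 278.0, 97.6]
orientation: [0.405, 3.108, 0.01]
ft_force: [0.4, 0.1, 0.0]
width: 43.6
t 4.5 ee [441.9 278.   97.6] yaw -0.2593 tilt [0.0078 0.0052] F [0.4 0.1 0. ] w 43.6
travel units [ 0.006 -0.011 -0.008] turn units 0.007
```

```bash
python3 -m crank '[{"travel":[0,0,0],"turn":0},{"travel":[0,0,0],"turn":0},{"travel":[0,0,0],"turn":0},{"travel":[0,0,0],"turn":0},{"travel":[0,0,0],"turn":0}]' -1
python3 - <<'E'
from h import *
to([441.5,277.5,98],-0.26)
E
```

```text
t: 5.0
ee_pos: [441.9, 278.0, 97.6]
orientation: [0.405, 3.108, 0.01]
ft_force: [0.5, -0.3, 0.7]
width: 19.6
t 5.0 ee [441.9 278.   97.6] yaw -0.2593 tilt [0.0077 0.0052] F [ 0.5 -0.3  0.7] w 19.6
travel units [ 0.006 -0.012 -0.009] turn units 0.007
```

```bash
python3 -m crank '[{"travel":[0,0,-0.2],"turn":0},{"travel":[0,0,-0.4],"turn":0},{"travel":[0,0,-0.4],"turn":0},{"travel":[0,0,-0.4],"turn":0},{"travel":[0,0,-0.4],"turn":0},{"travel":[0,0,-0.3],"turn":0},{"travel":[0,0,-0.1],"turn":0},{"travel":[0,0,0],"turn":0}]'
python3 - <<'E'
from h import *
to([480,150,185],0.19)
E
```

```text
t: 5.8
ee_pos: [440.2, 276.9, 214.8]
orientation: [0.405, 3.109, 0.009]
ft_force: [-1.2, 0.1, -1.4]
width: 19.6
t 5.8 ee [440.2 276.9 214.8] yaw -0.2593 tilt [0.0068 0.0047] F [-1.2  0.1 -1.4] w 19.6
travel units [-1.418 -2.252  0.59 ] turn units -4.493
```

```bash
python3 -m crank '[{"travel":[-0.15,-0.3,0],"turn":-0.6},{"travel":[-0.2,-0.4,0],"turn":-0.7},{"travel":[-0.2,-0.4,0.1],"turn":-0.7},{"travel":[-0.2,-0.4,0.2],"turn":-0.7},{"travel":[-0.1,-0.4,0.2],"turn":-0.7},{"travel":[-0.1,-0.2,0.1],"turn":-0.6},{"travel":[0,0,0.1],"turn":-0.2},{"travel":[0,0,0],"turn":0}]'
python3 - <<'E'
from h import *
to([480,150,100],0.19)
E
```

```text
t: 6.6
ee_pos: [475.0, 163.6, 173.4]
orientation: [0.279, -3.129, -0.004]
ft_force: [-0.4, 0.3, -1.7]
width: 19.8
t 6.6 ee [475.  163.6 173.4] yaw 0.1778 tilt [-0.0006  0.0026] F [-0.4  0.3 -1.7] w 19.8
travel units [-0.05  -0.29   1.467] turn units -0.122
```

```bash
python3 -m crank '[{"travel":[0,-0.1,0.3],"turn":-0.1},{"travel":[0,0,0.4],"turn":0},{"travel":[0,0,0.35],"turn":0},{"travel":[0,0,0.15],"turn":0},{"travel":[0,0,0],"turn":0},{"travel":[0,0,0],"turn":0}]'
python3 - <<'E'
from h import *
to([480,150,98],0.19); print(proj(imaging.camera_info('scene'),[[475,158,20],[475,158,130]])); s=snap('scene','s1.png'); cv2.imwrite('pics/s1z.png',cv2.resize(s[170:290,220:400],None,fx=4,fy=4,interpolation=cv2.INTER_CUBIC))
E
```

```text
t: 7.2
ee_pos: [475.1, 162.3, 112.0]
orientation: [-0.29, 3.128, 0.005]
ft_force: [0.9, 0.0, -0.3]
width: 19.6
t 7.2 ee [475.1 162.3 112. ] yaw 0.1851 tilt [-0.0002  0.0034] F [ 0.9  0.  -0.3] w 19.6
travel units [-0.05  -0.261  0.279] turn units -0.049
[[327.38458262 252.21771977]
 [329.55635746 222.65997192]]
```

View pics/s1z.png

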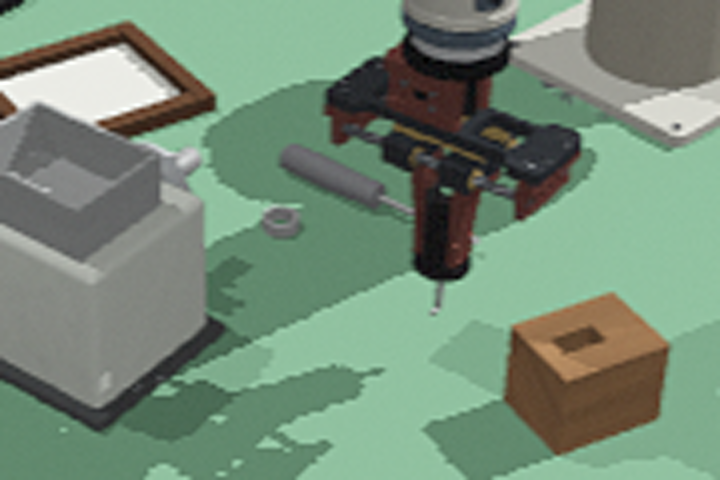

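The pick is held and the shank is visible, ending about 40 mm below the collar, at zoomed pixel (435,313). I'll touch the heel down on bare table to measure its length.

```bash
python3 -m crank '[{"travel":[0,0,0.15],"turn":0},{"travel":[0,0,0.15],"turn":0},{"travel":[0,0,0.15],"turn":0},{"travel":[0,0,0.1],"turn":0},{"travel":[0,0,0],"turn":0}]'
python3 -m crank '[{"travel":[0,0,0.05],"turn":0},{"travel":[0,0,0.04],"turn":0},{"travel":[0,0,0],"turn":0}]'
```

```text
t: 7.75
ee_pos: [476.4, 163.0, 84.0]
orientation: [-0.29, 3.124, 0.007]
ft_force: [1.1, 0.6, -0.7]
width: 20.2
t: 8.05
ee_pos: [476.5, 162.9, 79.0]
orientation: [-0.289, 3.125, 0.007]
ft_force: [-0.0, 0.6, -0.9]
width: 19.7
```

```bash
for k in 1 2 3; do python3 -m crank '[{"travel":[0,0,0.04],"turn":0},{"travel":[0,0,0],"turn":0}]' | grep -E "ee_pos|ft_f"; done
```

```text
ee_pos: [476.6, 162.9, 77.0]
ft_force: [0.0, 0.1, -0.4]
ee_pos: [476.8, 163.0, 75.1]
ft_force: [-0.3, 0.5, -1.2]
ee_pos: [476.9, 163.0, 73.0]
ft_force: [0.1, -0.3, -0.4]
```

```bash
for k in 1 2 ; do python3 -m crank '[{"travel":[0,0,0.03],"turn":0},{"travel":[0,0,0],"turn":0}]' | grep -E "ee_pos|ft_f"; done
```

```text
ee_pos: [476.9, 163.1, 71.3]
ft_force: [0.5, -0.4, -1.0]
ee_pos: [477.1, 163.1, 69.9]
ft_force: [0.3, 0.3, 1.9]
```

```bash
for k in 1 2 ; do python3 -m crank '[{"travel":[0,0,0.02],"turn":0},{"travel":[0,0,0],"turn":0}]' | grep -E "ee_pos|ft_f"; done
```

```text
ee_pos: [477.2, 163.2, 69.9]
ft_force: [-1.5, -0.2, 2.2]
ee_pos: [477.2, 163.2, 69.9]
ft_force: [-0.6, -1.4, 2.4]
```

Contact came at TCP z = 69.9, so the heel is 70 mm below the TCP (about 42 mm below the collar, which is in range). Next I'll go above the machine to look.

```bash
python3 -m crank '[{"travel":[0,0,-0.3],"turn":0},{"travel":[0,0,-0.5],"turn":0},{"travel":[0,0,-0.5],"turn":0},{"travel":[0,0,-0.5],"turn":0},{"travel":[0,0,-0.6],"turn":0},{"travel":[-0.1,-0.2,-0.6],"turn":0},{"travel":[-0.2,-0.5,-0.5],"turn":0},{"travel":[-0.2,-0.6,-0.3],"turn":0},{"travel":[-0.2,-0.6,-0.1],"turn":0},{"travel":[-0.2,-0.6,0],"turn":0},{"travel":[-0.2,-0.6,0],"turn":0},{"travel":[-0.2,-0.5,0],"turn":0},{"travel":[-0.1,-0.3,0],"turn":0},{"travel":[0,-0.1,0],"turn":0},{"travel":[0,0,0],"turn":0}]'
python3 - <<'E'
from h import *
to([590,-55,300],0.19)
E
```

```text
t: 10.95
ee_pos: [583.7, -28.2, 270.0]
orientation: [-0.293, 3.125, 0.005]
ft_force: [-0.7, -0.4, 0.6]
width: 19.6
t 10.95 ee [583.7 -28.2 270. ] yaw 0.187 tilt [0.0024 0.0035] F [-0.7 -0.4  0.6] w 19.6
travel units [-0.026 -0.548 -0.602] turn units -0.03
```

```bash
python3 -m crank '[{"travel":[0,-0.2,-0.2],"turn":0},{"travel":[0,-0.2,-0.2],"turn":0},{"travel":[0,-0.1,0],"turn":0},{"travel":[0,0,0],"turn":0},{"travel":[0,0,0],"turn":0}]'
python3 - <<'E'
from h import *
import pickle
i=imaging.camera_info('wrist');to([590,-55,300],0.19); im=snap('wrist','w4.png'); pickle.dump(i,open('w4.pkl','wb'))
cv2.imwrite('pics/w4z.png',cv2.resize(im[90:250,180:380],None,fx=4,fy=3.7,interpolation=cv2.INTER_CUBIC)); print(proj(i,[[550,-57,90]]))
E
```

```text
t: 11.45
ee_pos: [587.5, -52.3, 292.4]
orientation: [-0.297, 3.125, 0.006]
ft_force: [0.6, 0.6, -0.7]
width: 19.9
t 11.45 ee [587.5 -52.3 292.4] yaw 0.1898 tilt [0.0026 0.0039] F [ 0.6  0.6 -0.7] w 19.9
travel units [-0.039 -0.062 -0.152] turn units -0.002
[[282.47231998 150.21343674]]
```

View pics/w4.png

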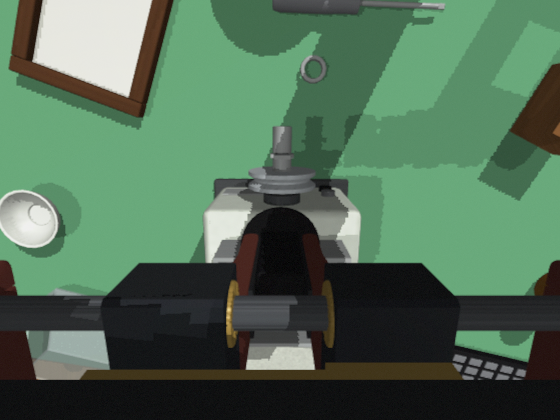

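Run:
```python
from h import *
im=cv2.imread('pics/w4.png')
cv2.imwrite('pics/w4z.png',cv2.resize(im[118:208,235:335],None,fx=6.5,fy=6.5,interpolation=cv2.INTER_CUBIC))
```

```text
(no output)
```

View pics/w4z.png

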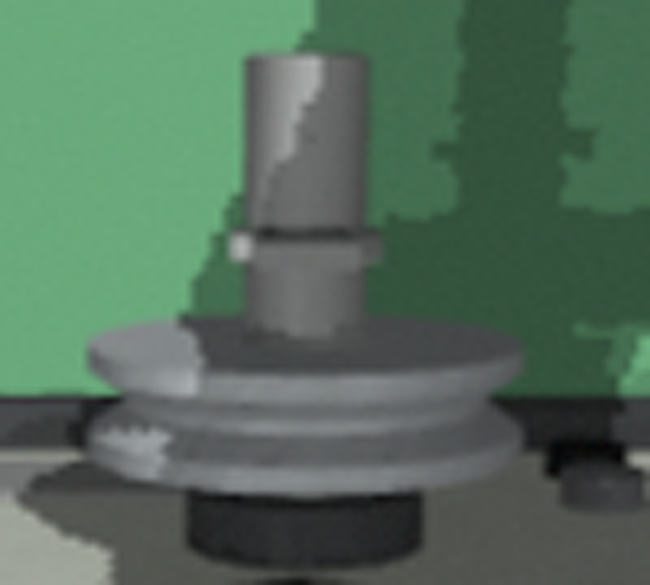

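The zoom shows the axle centred on column 282.2, its free end at row ≈127 and the clip at rows 154–158, centred at 282.

Run:
```python
from h import *
import pickle
i=pickle.load(open('w4.pkl','rb'))
z0=118;c=lambda u,v:(235+(u+.5)/6.5-.5,118+(v+.5)/6.5-.5)
e=onz(i,c(307,57),90);print('end',e)
L,R_=onz(i,c(247,140),90),onz(i,c(367.5,140),90);print('dia',np.linalg.norm(L-R_),(L+R_)/2)
a=onz(i,c(307,215),90);d=a-e;print('yaw',np.arctan2(d[1],d[0]),np.linalg.norm(d))
pl,pr=onz(i,c(88,352),90),onz(i,c(524,352),90);print('pulley dia',np.linalg.norm(pl-pr),(pl+pr)/2,np.arctan2(-(pr-pl)[0],(pr-pl)[1]))
k=(pl+pr)/2;dd=k-e;print('yaw e-p',np.arctan2(dd[1],dd[0]),np.linalg.norm(dd))
for z in (90,110): print('clip',z,onz(i,c(306,248),z))
l,r=onz(i,c(230,245),100),onz(i,c(382,245),100);print('clipw',np.linalg.norm(l-r),np.arctan2(-(r-l)[0],(r-l)[1]))
cc,_=ray(i,(280,210));print('cam',cc)
# housing front base edge
print(onz(i,(215,181),0),onz(i,(348,181),0))
```

```text
end [526.06652806 -62.33289354  90.        ]
dia 19.43424446379878 [538.82536258 -59.8294848   90.        ]
yaw 0.19057937023229557 24.96979629657508
pulley dia 72.10582950928354 [572.62416368 -53.50697473  90.        ] 0.1886078661991617
yaw e-p 0.18734664340135634 47.38681543886091
clip 90 [555.85153825 -56.75310312  90.        ]
clip 110 [553.88725229 -57.30454323 110.        ]
clipw 24.1058576265285 0.18877267190680044
cam [521.68413766 -66.34502388 437.88621781]
[ 615.29304228 -136.96986519    0.        ] [581.32363765  41.08693277   0.        ]
```

Measured: axle diameter 19.4, pulley 72.1, clip width 24.1, all matching the given sizes. The groove is at about (555.3, -56.8) with yaw 0.189. Next I'll back off to local x = -20 and descend.

```bash
python3 -m crank '[{"travel":[0.3,0,0],"turn":0},{"travel":[0.3,0,0],"turn":0},{"travel":[0.2,0,0],"turn":0},{"travel":[0.1,0,0],"turn":0},{"travel":[0,0,0],"turn":0},{"travel":[0,0,0],"turn":0}]'
python3 - <<'E'
from h import *
to([535.7,-60.5,190],0.189)
E
```

```text
t: 12.1
ee_pos: [540.3, -60.2, 291.6]
orientation: [-0.299, 3.125, 0.007]
ft_force: [0.0, -0.7, -0.8]
width: 19.7
t 12.1 ee [540.3 -60.2 291.6] yaw 0.1909 tilt [0.0017 0.0044] F [ 0.  -0.7 -0.8] w 19.7
travel units [0.097 0.003 2.031] turn units 0.019
```

```bash
python3 -m crank '[{"travel":[0.06,0,0.2],"turn":0.02},{"travel":[0.04,0,0.3],"turn":0},{"travel":[0,0,0.3],"turn":0},{"travel":[0,0,0.3],"turn":0},{"travel":[0,0,0.3],"turn":0},{"travel":[0,0,0.2],"turn":0},{"travel":[0,0,0.1],"turn":0},{"travel":[0,0,0],"turn":0},{"travel":[0,0,0],"turn":0}]'
python3 - <<'E'
from h import *
to([535.7,-60.5,176],0.189)
E
```

```text
t: 13.0
ee_pos: [536.6, -60.5, 199.9]
orientation: [-0.296, 3.125, 0.007]
ft_force: [-0.5, 0.4, -1.1]
width: 19.9
t 13.0 ee [536.6 -60.5 199.9] yaw 0.1889 tilt [0.0022 0.0045] F [-0.5  0.4 -1.1] w 19.9
travel units [0.019 0.002 0.479] turn units -0.001
```

```bash
python3 -m crank '[{"travel":[0.02,0,0.1],"turn":0},{"travel":[0,0,0.15],"turn":0},{"travel":[0,0,0.1],"turn":0},{"travel":[0,0,0],"turn":0},{"travel":[0,0,0],"turn":0}]'
python3 - <<'E'
from h import *
to([535.7,-60.5,176],0.189)
a=snap('wrist','w5.png');b=snap('scene','s5.png')
p=proj(imaging.camera_info('scene'),[[536,-60,100]])[0].astype(int);print(p)
A=cv2.resize(a[150:270,205:355],None,fx=2.6,fy=2.6,interpolation=cv2.INTER_CUBIC)
B=cv2.resize(b[p[1]-30:p[1]+30,p[0]-40:p[0]+40],(A.shape[1],A.shape[0]),interpolation=cv2.INTER_CUBIC)
cv2.imwrite('pics/ws5.png',np.hstack([A,B]))
E
```

```text
t: 13.5
ee_pos: [536.6, -60.8, 182.5]
orientation: [-0.296, 3.122, 0.006]
ft_force: [-0.2, 0.5, -0.7]
width: 19.7
t 13.5 ee [536.6 -60.8 182.5] yaw 0.1888 tilt [0.0052 0.0041] F [-0.2  0.5 -0.7] w 19.7
travel units [0.018 0.009 0.129] turn units -0.002
[265 207]
```

View pics/ws5.png

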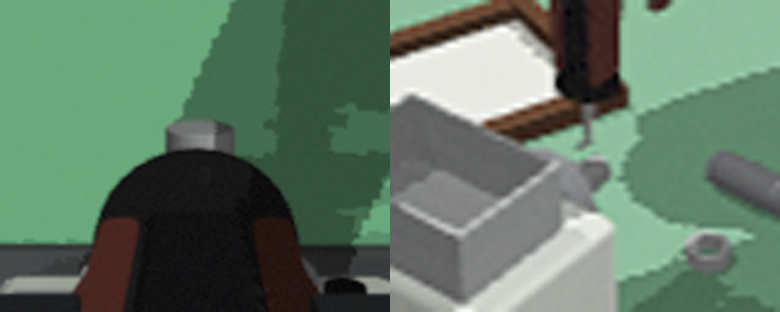

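The collar is centred over the axle within about 1 mm, and the toe is just above the axle. I'll feel down for contact.

```bash
python3 -m crank '[{"travel":[0,0.01,0.06],"turn":0},{"travel":[0,0,0.06],"turn":0},{"travel":[0,0,0.05],"turn":0},{"travel":[0,0,0],"turn":0}]'| grep -E "ee_pos|ft_f|orient"; for k in 1 2; do python3 -m crank '[{"travel":[0,0,0.02],"turn":0},{"travel":[0,0,0],"turn":0}]' | grep -E "ee_pos|ft_f"; done
```

```text
ee_pos: [536.9, -60.2, 173.8]
orientation: [-0.296, 3.121, 0.005]
ft_force: [-1.0, 0.1, -0.4]
ee_pos: [536.9, -60.2, 172.6]
ft_force: [-0.5, 0.1, -0.7]
ee_pos: [537.0, -60.2, 171.6]
ft_force: [-0.3, -0.1, -0.6]
```

```bash
for k in 1 2 3; do python3 -m crank '[{"travel":[0,0,0.012],"turn":0},{"travel":[0,0,0],"turn":0}]' | grep -E "ee_pos|ft_f"; done
```

```text
ee_pos: [537.0, -60.3, 171.1]
ft_force: [0.9, 0.0, -0.0]
ee_pos: [537.1, -60.3, 170.4]
ft_force: [0.8, -0.5, -1.2]
ee_pos: [537.2, -60.3, 170.0]
ft_force: [-0.5, 0.1, 0.2]
```

```bash
python3 -m crank '[{"travel":[0,0,-0.007],"turn":0},{"travel":[0,0,0],"turn":0}]' | grep -E "ee_pos|ft_f"; for k in 1 2 3; do python3 -m crank '[{"travel":[-0.03,0,0],"turn":0},{"travel":[0,0,0],"turn":0}]' | grep -E "ee_pos|ft_f"; done
```

```text
ee_pos: [537.2, -60.3, 170.4]
ft_force: [0.2, 0.0, -0.4]
ee_pos: [538.8, -60.0, 170.4]
ft_force: [0.4, 0.0, -1.4]
ee_pos: [540.4, -59.7, 170.3]
ft_force: [-0.2, 0.4, -0.7]
ee_pos: [542.0, -59.3, 170.3]
ft_force: [0.6, 1.0, -1.1]
```

```bash
for k in 1 2 3 4; do python3 -m crank '[{"travel":[-0.02,0,0],"turn":0},{"travel":[0,0,0],"turn":0}]' | grep -E "ee_pos|ft_f"; done
```

```text
ee_pos: [543.1, -59.1, 170.3]
ft_force: [0.5, -0.9, -1.1]
ee_pos: [544.2, -58.9, 170.3]
ft_force: [-0.3, 0.2, -0.5]
ee_pos: [545.2, -58.7, 170.3]
ft_force: [-1.2, 0.0, 0.0]
ee_pos: [546.3, -58.5, 170.3]
ft_force: [0.6, -0.5, -1.3]
```

```bash
for k in 1 2 3 4; do python3 -m crank '[{"travel":[-0.017,0,0],"turn":0},{"travel":[0,0,0],"turn":0}]' | grep -E "ee_pos|ft_f"; done
```

```text
ee_pos: [547.2, -58.3, 170.3]
ft_force: [-0.5, 1.1, -1.2]
ee_pos: [548.1, -58.2, 170.3]
ft_force: [-0.1, -0.2, 0.5]
ee_pos: [549.0, -58.0, 170.3]
ft_force: [0.2, 0.2, -0.8]
ee_pos: [549.9, -57.8, 170.3]
ft_force: [-0.3, -0.2, -0.8]
```

The toe is through the eye with no resistance. Now I'll pull up in gently growing steps.

```bash
for k in 1 2 3; do python3 -m crank '[{"travel":[0,0,-0.02],"turn":0},{"travel":[0,0,0],"turn":0}]' | grep -E "ee_pos|ft_f"; done
```

```text
ee_pos: [549.9, -57.8, 171.3]
ft_force: [-0.7, 0.1, -0.7]
ee_pos: [549.4, -57.8, 172.0]
ft_force: [0.4, -0.1, -2.3]
ee_pos: [548.8, -57.7, 172.5]
ft_force: [0.3, 0.2, -2.8]
```

```bash
for k in 1 2; do python3 -m crank '[{"travel":[-0.015,0,-0.03],"turn":0}]' | grep -E "ee_pos|ft_f"; done;  python3 -m crank '[{"travel":[-0.01,0,-0.04],"turn":0}]' | grep -E "ee_pos|ft_f|orient"
```

```text
ee_pos: [549.0, -57.4, 173.6]
ft_force: [0.1, -0.7, -6.9]
ee_pos: [549.4, -57.2, 174.7]
ft_force: [-0.3, 1.5, -6.1]
ee_pos: [549.6, -57.0, 176.6]
orientation: [-0.296, 3.126, 0.007]
ft_force: [-0.5, 0.1, -6.2]
```

```bash
for k in 1 2 3; do python3 -m crank '[{"travel":[-0.005,-0.003,-0.04],"turn":0}]' | grep -E "ee_pos|ft_f"; done
```

```text
ee_pos: [549.9, -57.1, 178.7]
ft_force: [-0.2, 0.9, -4.0]
ee_pos: [550.5, -57.3, 181.1]
ft_force: [-0.0, 1.3, -1.7]
ee_pos: [551.3, -57.5, 183.9]
ft_force: [0.5, -0.5, -1.4]
```

The clip yielded (peak about 6 N) and is free. I'll continue slowly upward until it is clear.

```bash
python3 -m crank '[{"travel":[0.01,0,-0.04],"turn":0},{"travel":[0.01,0,-0.05],"turn":0},{"travel":[0,0,-0.05],"turn":0},{"travel":[0,0,-0.06],"turn":0},{"travel":[0,0,-0.08],"turn":0},{"travel":[0,0,-0.1],"turn":0},{"travel":[0,0,-0.1],"turn":0},{"travel":[0,0,-0.1],"turn":0},{"travel":[0,0,-0.1],"turn":0},{"travel":[0,0,-0.06],"turn":0},{"travel":[0,0,-0.02],"turn":0}]'
python3 - <<'E'
from h import *
o=ctrl.get_obs();print(o['ft_force']);b=snap('scene','s6.png');a=snap('wrist','w6.png')
p=proj(imaging.camera_info('scene'),[np.array(o['ee_pos'])-[0,0,60]])[0].astype(int);print(p)
A=cv2.resize(a[150:270,205:355],None,fx=2.6,fy=2.6,interpolation=cv2.INTER_CUBIC)
B=cv2.resize(b[p[1]-30:p[1]+30,p[0]-40:p[0]+40],(A.shape[1],A.shape[0]),interpolation=cv2.INTER_CUBIC)
cv2.imwrite('pics/ws6.png',np.hstack([A,B]))
E
```

```text
t: 19.7
ee_pos: [551.5, -58.2, 227.5]
orientation: [-0.295, 3.12, 0.005]
ft_force: [-0.2, -0.6, -1.8]
width: 19.6
[-0.15466578 -0.59984508 -1.79391287]
[261 191]
```

View pics/ws6.png

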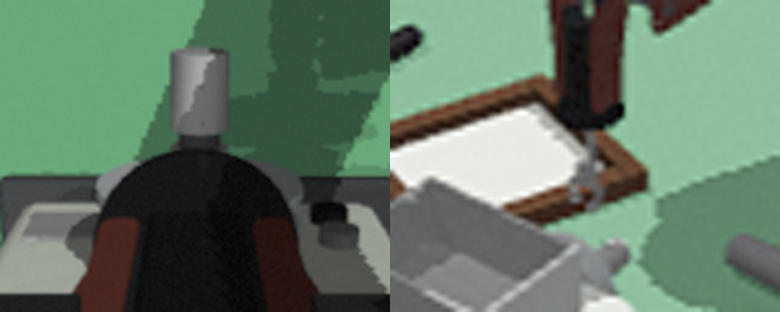

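The clip hangs on the hook, at zoomed (587,180) in the right half. Next, locate the board.

Run:
```python
from h import *
t=cv2.imread('pics/top0.png');it=imaging.camera_info('top')
hsv=cv2.cvtColor(t,cv2.COLOR_BGR2HSV)
m=((hsv[...,1]<50)&(hsv[...,2]>150)).astype(np.uint8);m[:190]=0;m[265:]=0;m[:,:350]=0;m[:,418:]=0
c=max(cv2.findContours(m,0,2)[0],key=cv2.contourArea)
W=np.array([onz(it,p,6)[:2] for p in cv2.convexHull(c).reshape(-1,2)],np.float32); print(cv2.minAreaRect(W))
to([445,-306,200])
```

```text
((449.70086669921875, -304.31610107421875), (120.31809997558594, 134.0742645263672), 80.2804183959961)
t 19.8 ee [551.5 -58.1 227.3] yaw 0.1889 tilt [0.0072 0.0039] F [ 0.6  0.5 -1.3] w 19.6
travel units [ 3.026 -4.47   0.511] turn units None
```

```bash
python3 -m crank '[{"travel":[0.05,0,0],"turn":0},{"travel":[0.1,0,0],"turn":0},{"travel":[0.15,-0.05,0],"turn":0},{"travel":[0.2,-0.1,0],"turn":0},{"travel":[0.2,-0.16,0],"turn":0},{"travel":[0.2,-0.22,0],"turn":0},{"travel":[0.2,-0.28,0],"turn":0},{"travel":[0.2,-0.32,0],"turn":0},{"travel":[0.2,-0.34,0],"turn":0},{"travel":[0.2,-0.34,0],"turn":0},{"travel":[0.2,-0.34,0],"turn":0},{"travel":[0.2,-0.34,0],"turn":0},{"travel":[0.2,-0.34,0],"turn":0},{"travel":[0.15,-0.32,0],"turn":0},{"travel":[0.12,-0.28,0],"turn":0},{"travel":[0.1,-0.22,0],"turn":0},{"travel":[0.08,-0.16,0],"turn":0},{"travel":[0.05,-0.1,0],"turn":0},{"travel":[0.02,-0.05,0],"turn":0},{"travel":[0,0,0],"turn":0}]'
python3 - <<'E'
from h import *
to([450,-300,110],0.189)
o=ctrl.get_obs();b=snap('scene','s7.png')
p=proj(imaging.camera_info('scene'),[np.array(o['ee_pos'])-[0,0,60]])[0].astype(int);print(p)
cv2.imwrite('pics/s7z.png',cv2.resize(b[p[1]-45:p[1]+45,p[0]-60:p[0]+60],None,fx=6,fy=6,interpolation=cv2.INTER_CUBIC))
E
```

```text
t: 21.8
ee_pos: [433.2, -298.7, 225.6]
orientation: [-0.286, 3.123, 0.003]
ft_force: [1.0, 0.4, -1.8]
width: 19.7
t 21.8 ee [ 433.2 -298.7  225.6] yaw 0.1826 tilt [0.0052 0.0023] F [ 1.   0.4 -1.8] w 19.7
travel units [-0.314 -0.089  2.314] turn units -0.064
[243 153]
```

View pics/s7z.png

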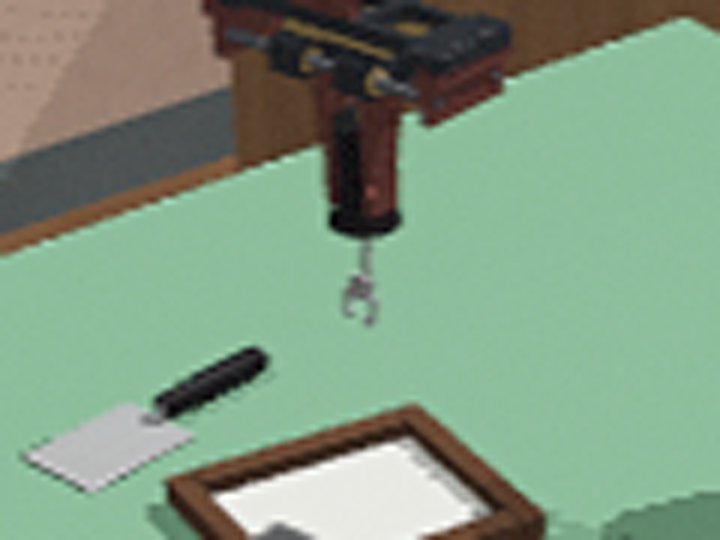

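The clip is still on the hook. I'll move over the middle of the board and go down.

```bash
python3 -m crank '[{"travel":[-0.08,-0.02,0.1],"turn":0},{"travel":[-0.1,-0.03,0.2],"turn":0},{"travel":[-0.1,-0.03,0.25],"turn":0},{"travel":[-0.08,0,0.25],"turn":0},{"travel":[-0.05,0,0.25],"turn":0},{"travel":[0,0,0.25],"turn":0},{"travel":[0,0,0.25],"turn":0},{"travel":[0,0,0.2],"turn":0},{"travel":[0,0,0.15],"turn":0},{"travel":[0,0,0.1],"turn":0},{"travel":[0,0,0.05],"turn":0},{"travel":[0,0,0],"turn":0}]'
python3 - <<'E'
from h import *
to([455,-300,96],0.189)
E
```

```text
t: 23.05
ee_pos: [456.3, -296.0, 112.1]
orientation: [-0.291, 3.125, 0.007]
ft_force: [-0.0, 0.3, -1.6]
width: 19.8
t 23.05 ee [ 456.3 -296.   112.1] yaw 0.1855 tilt [0.0023 0.0047] F [-0.   0.3 -1.6] w 19.8
travel units [ 0.042 -0.075  0.321] turn units -0.035
```

```bash
python3 -m crank '[{"travel":[0,0,0.06],"turn":0},{"travel":[0,0,0.08],"turn":0},{"travel":[0,0,0.06],"turn":0},{"travel":[0,0,0.02],"turn":0},{"travel":[0,0,0],"turn":0}]'
python3 - <<'E'
from h import *
to([455,-300,95.5],0.189)
o=ctrl.get_obs();b=snap('scene','s8.png')
p=proj(imaging.camera_info('scene'),[np.array(o['ee_pos'])-[0,0,70]])[0].astype(int)
cv2.imwrite('pics/s8z.png',cv2.resize(b[p[1]-30:p[1]+30,p[0]-40:p[0]+40],None,fx=8,fy=8,interpolation=cv2.INTER_CUBIC))
E
```

```text
t: 23.55
ee_pos: [457.2, -296.6, 101.6]
orientation: [-0.29, 3.123, 0.004]
ft_force: [0.1, -0.3, -1.4]
width: 19.7
t 23.55 ee [ 457.2 -296.6  101.6] yaw 0.1854 tilt [0.0047 0.0029] F [ 0.1 -0.3 -1.4] w 19.7
travel units [ 0.057 -0.059  0.121] turn units -0.036
```

View pics/s8z.png

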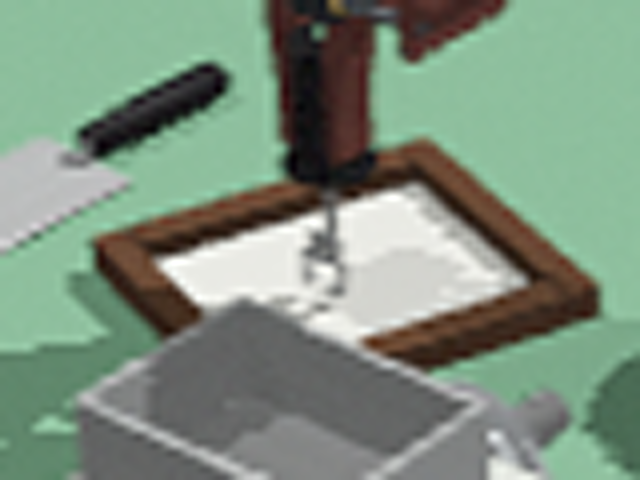

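Over the board, the clip hangs just above the floor near (325,275). Go down the last 6 mm, then retreat along tool +x.

```bash
for k in 1 2 3; do python3 -m crank '[{"travel":[0,0,0.035],"turn":0},{"travel":[0,0,0],"turn":0}]'| grep -E "ee_pos|ft_f"; done
```

```text
ee_pos: [457.4, -296.7, 99.9]
ft_force: [0.6, 0.1, -1.5]
ee_pos: [457.4, -296.7, 98.1]
ft_force: [-0.0, 0.8, -0.7]
ee_pos: [457.5, -296.7, 96.3]
ft_force: [0.7, 0.4, -1.7]
```

```bash
python3 -m crank '[{"travel":[0,0,0.018],"turn":0},{"travel":[0,0,0],"turn":0}]'| grep -E "ee_pos|ft_f"; python3 -m crank '[{"travel":[0.1,0,0],"turn":0},{"travel":[0.2,0,0],"turn":0},{"travel":[0.2,0,0],"turn":0},{"travel":[0.1,0,0],"turn":0},{"travel":[0,0,0],"turn":0}]'
python3 - <<'E'
from h import *
o=ctrl.get_obs();b=snap('scene','s9.png');a=snap('wrist','w9.png')
p=proj(imaging.camera_info('scene'),[np.array(o['ee_pos'])-[0,0,70]])[0].astype(int)
B=cv2.resize(b[p[1]-30:p[1]+30,p[0]-40:p[0]+40],None,fx=5,fy=5,interpolation=cv2.INTER_CUBIC)
cv2.imwrite('pics/ws9.png',np.hstack([B,cv2.resize(a,(400,300))]))
E
```

```text
ee_pos: [457.5, -296.8, 95.3]
ft_force: [0.4, -0.3, -1.0]
t: 24.9
ee_pos: [424.7, -302.5, 95.1]
orientation: [-0.29, 3.123, 0.004]
ft_force: [0.2, -0.5, -0.6]
width: 19.9
```

View pics/ws9.png

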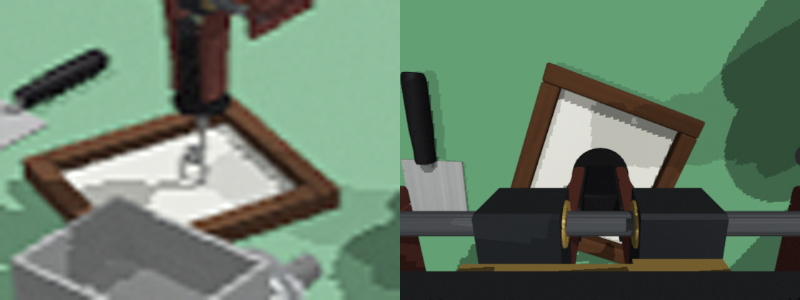

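Run:
```python
from h import *
b=cv2.imread('pics/s9.png');o=ctrl.get_obs()
p=proj(imaging.camera_info('scene'),[np.array(o['ee_pos'])-[0,0,70]])[0].astype(int);print(p)
cv2.imwrite('pics/s9z.png',cv2.resize(b[p[1]-20:p[1]+20,p[0]-25:p[0]+25],None,fx=14,fy=14,interpolation=cv2.INTER_CUBIC))
```

```text
[245 186]
```

View pics/s9z.png

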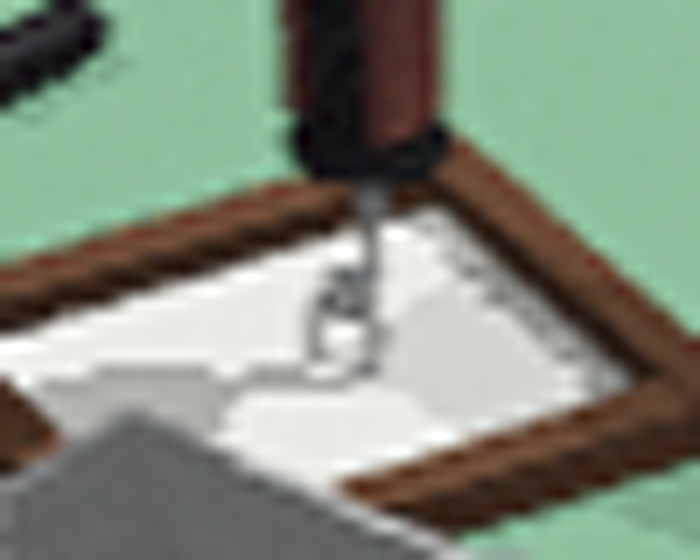

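The clip is still on the toe and got dragged along standing up, cocked on the hook. I'll lift it slightly, bring it back to the centre, set it down so that the toe floats mid-eye (TCP z ≈ 95.6), and withdraw again.

```bash
python3 -m crank '[{"travel":[0,0,-0.06],"turn":0},{"travel":[0,0,-0.08],"turn":0},{"travel":[0,0,-0.02],"turn":0},{"travel":[0,0,0],"turn":0},{"travel":[-0.1,0,0],"turn":0},{"travel":[-0.2,0,0],"turn":0},{"travel":[-0.2,0,0],"turn":0},{"travel":[-0.15,0,0],"turn":0},{"travel":[-0.08,0,0],"turn":0},{"travel":[-0.03,0,0],"turn":0},{"travel":[0,0,0],"turn":0},{"travel":[0,0,0],"turn":0},{"travel":[0,0,0],"turn":0},{"travel":[0,0,0],"turn":0}]'
python3 - <<'E'
from h import *
to([465,-296,95.6],0.189)
F=[]
for k in range(1): print(ctrl.get_obs()['ft_force'])
E
```

```text
t: 26.4
ee_pos: [467.8, -294.7, 104.0]
orientation: [-0.293, 3.122, 0.002]
ft_force: [0.0, -0.8, -2.0]
width: 19.9
t 26.4 ee [ 467.8 -294.7  104. ] yaw 0.1872 tilt [0.0061 0.0021] F [ 0.  -0.8 -2. ] w 19.9
travel units [ 0.061 -0.016  0.168] turn units -0.018
[ 0.04786561 -0.76162958 -1.99043658]
```

```bash
python3 -m crank '[{"travel":[0,0,0.04],"turn":0},{"travel":[0,0,0.04],"turn":0},{"travel":[0,0,0.03],"turn":0},{"travel":[0,0,0],"turn":0}]'|grep ee_pos;python3 -m crank '[{"travel":[0,0,0.02],"turn":0},{"travel":[0,0,0],"turn":0}]'|grep ee_pos
```

```text
ee_pos: [467.3, -294.8, 98.0]
ee_pos: [467.2, -294.8, 96.8]
```

```bash
python3 -m crank '[{"travel":[0,0,0.01],"turn":0},{"travel":[0,0,0],"turn":0}]'|grep ee_pos;python3 -m crank '[{"travel":[0,0,0.01],"turn":0},{"travel":[0,0,0],"turn":0},{"travel":[0,0,0],"turn":0}]'|grep ee_pos
```

```text
ee_pos: [467.3, -294.9, 96.3]
ee_pos: [467.4, -294.8, 95.9]
```

```bash
python3 -m crank '[{"travel":[0,0,0.006],"turn":0},{"travel":[0,0,0],"turn":0},{"travel":[0,0,0],"turn":0}]'|grep ee_pos; python3 -m crank '[{"travel":[0.2,0,0],"turn":0},{"travel":[0.4,0,0],"turn":0},{"travel":[0.1,0,0],"turn":0},{"travel":[0,0,0],"turn":0}]'
python3 - <<'E'
from h import *
o=ctrl.get_obs();b=snap('scene','s10.png')
p=proj(imaging.camera_info('scene'),[np.array(o['ee_pos'])-[0,0,70]])[0].astype(int);print(p)
cv2.imwrite('pics/s10z.png',cv2.resize(b[p[1]-20:p[1]+20,p[0]-25:p[0]+25],None,fx=14,fy=14,interpolation=cv2.INTER_CUBIC))
E
```

```text
ee_pos: [467.4, -294.8, 95.6]
t: 28.2
ee_pos: [430.9, -301.6, 95.3]
orientation: [-0.292, 3.122, 0.002]
ft_force: [0.7, 0.3, -1.2]
width: 19.8
[244 186]
```

View pics/s10z.png

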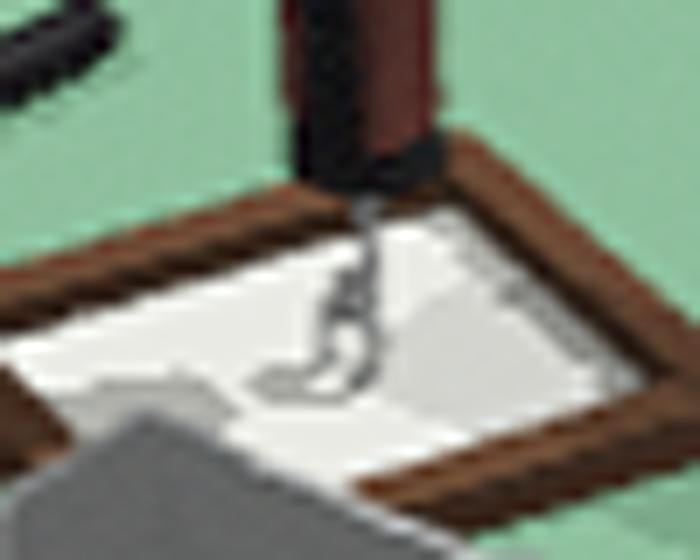

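Still dragged, leaning on the toe. This time I'll press the toe lightly on the eye's lower edge to seat the clip upright on the floor, found by force. Then I'll back off a fraction so nothing binds, and withdraw.

```bash
python3 -m crank '[{"travel":[0,0,-0.06],"turn":0},{"travel":[-0.08,0,-0.06],"turn":0},{"travel":[-0.18,0,-0.02],"turn":0},{"travel":[-0.2,0,0],"turn":0},{"travel":[-0.18,0,0],"turn":0},{"travel":[-0.1,0,0],"turn":0},{"travel":[-0.04,0,0],"turn":0},{"travel":[0,0,0],"turn":0},{"travel":[0,0,0.03],"turn":0},{"travel":[0,0,0.04],"turn":0},{"travel":[0,0,0.03],"turn":0},{"travel":[0,0,0],"turn":0}]'| grep -E "^t|ee_pos|ft_f"
for k in 1 2 ; do python3 -m crank '[{"travel":[0,0,0.02],"turn":0}]'| grep -E "ee_pos|ft_f"; done
```

```text
t: 29.45
ee_pos: [475.2, -293.3, 97.8]
ft_force: [0.1, 1.1, -0.7]
ee_pos: [475.1, -293.4, 96.7]
ft_force: [-0.2, -0.5, -1.2]
ee_pos: [475.0, -293.4, 95.7]
ft_force: [-0.8, -0.6, -0.2]
```

```bash
for k in 1 2 3 ; do python3 -m crank '[{"travel":[0,0,0.018],"turn":0}]'| grep -E "ee_pos|ft_f"; done
```

```text
ee_pos: [475.0, -293.5, 94.8]
ft_force: [-0.1, -0.0, -0.5]
ee_pos: [475.0, -293.5, 93.8]
ft_force: [1.0, -0.3, -1.2]
ee_pos: [475.1, -293.6, 93.0]
ft_force: [-0.5, -0.1, 4.6]
```

Contact came at TCP z = 93.0, lower than computed, so in both earlier tries the toe was still bearing on the upper edge. Back off about 0.5 mm and withdraw.

```bash
python3 -m crank '[{"travel":[0,0,-0.012],"turn":0},{"travel":[0,0,0],"turn":0}]'| grep -E "ee_pos|ft_f"
python3 - <<'E'
from h import *
o=ctrl.get_obs();b=snap('scene','s11.png')
p=proj(imaging.camera_info('scene'),[np.array(o['ee_pos'])-[0,0,70]])[0].astype(int)
cv2.imwrite('pics/s11z.png',cv2.resize(b[p[1]-20:p[1]+20,p[0]-25:p[0]+25],None,fx=14,fy=14,interpolation=cv2.INTER_CUBIC))
E
```

```text
ee_pos: [475.3, -293.7, 93.7]
ft_force: [0.8, -0.4, 0.6]
```

View pics/s11z.png

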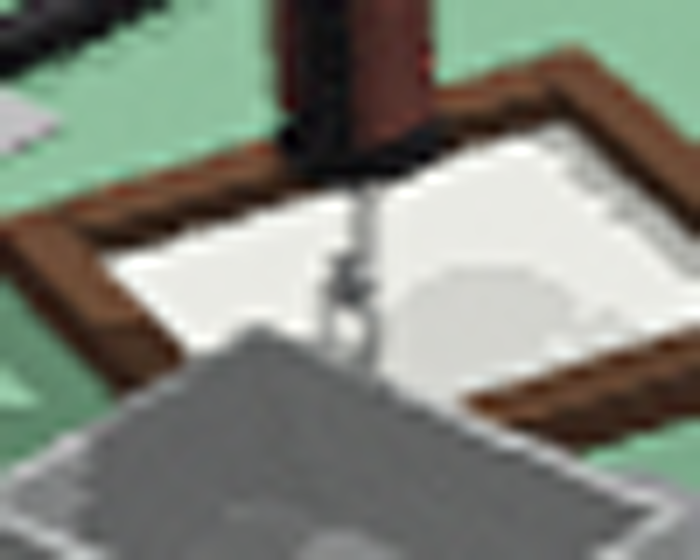

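```bash
python3 -m crank '[{"travel":[0.3,0,0],"turn":0},{"travel":[0.4,0,0],"turn":0},{"travel":[0.1,0,0],"turn":0},{"travel":[0,0,0],"turn":0}]'
python3 - <<'E'
from h import *
o=ctrl.get_obs();b=snap('scene','s12.png')
p=proj(imaging.camera_info('scene'),[np.array(o['ee_pos'])-[0,0,70]])[0].astype(int);print(p)
cv2.imwrite('pics/s12z.png',cv2.resize(b[p[1]-20:p[1]+20,p[0]-25:p[0]+25],None,fx=14,fy=14,interpolation=cv2.INTER_CUBIC))
E
```

```text
t: 30.6
ee_pos: [432.6, -301.2, 93.1]
orientation: [-0.295, 3.121, 0.001]
ft_force: [0.1, -0.1, -0.9]
width: 20.1
[244 187]
```

View pics/s12z.png

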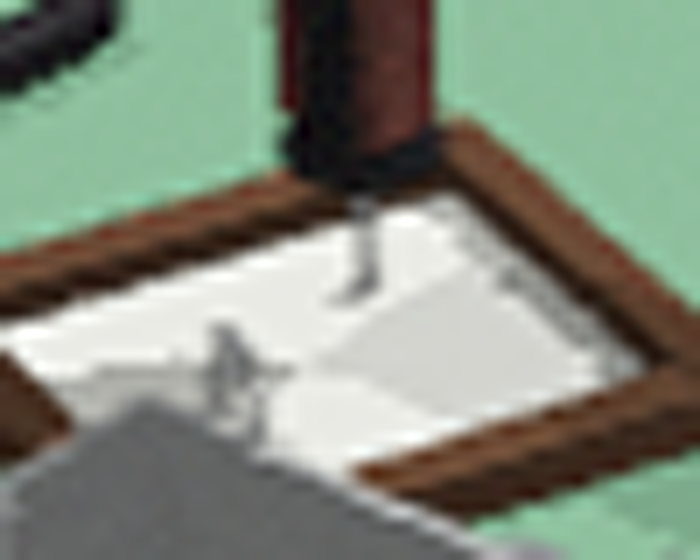

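The clip is off the hook but standing on edge, near (240,370). I'll nudge its top over gently with the toe so that it actually lies down.

```bash
python3 -m crank '[{"travel":[0,0,-0.08],"turn":0},{"travel":[0,0,-0.05],"turn":0},{"travel":[0,0,0],"turn":0}]'|grep ee_pos
python3 -m crank '[{"travel":[-0.2,0,0],"turn":0},{"travel":[-0.2,0,0],"turn":0},{"travel":[-0.15,0,0],"turn":0},{"travel":[-0.12,0,0],"turn":0},{"travel":[-0.1,0,0],"turn":0},{"travel":[-0.06,0,0],"turn":0},{"travel":[0,0,0],"turn":0}]'
python3 - <<'E'
from h import *
o=ctrl.get_obs();b=snap('scene','s13.png')
p=proj(imaging.camera_info('scene'),[np.array(o['ee_pos'])-[0,0,70]])[0].astype(int);print(p)
cv2.imwrite('pics/s13z.png',cv2.resize(b[p[1]-20:p[1]+20,p[0]-25:p[0]+25],None,fx=14,fy=14,interpolation=cv2.INTER_CUBIC))
E
```

```text
ee_pos: [434.2, -301.5, 100.4]
t: 31.65
ee_pos: [480.5, -292.4, 100.7]
orientation: [-0.299, 3.118, -0.001]
ft_force: [0.1, 0.1, -0.9]
width: 19.9
[235 191]
```

View pics/s13z.png

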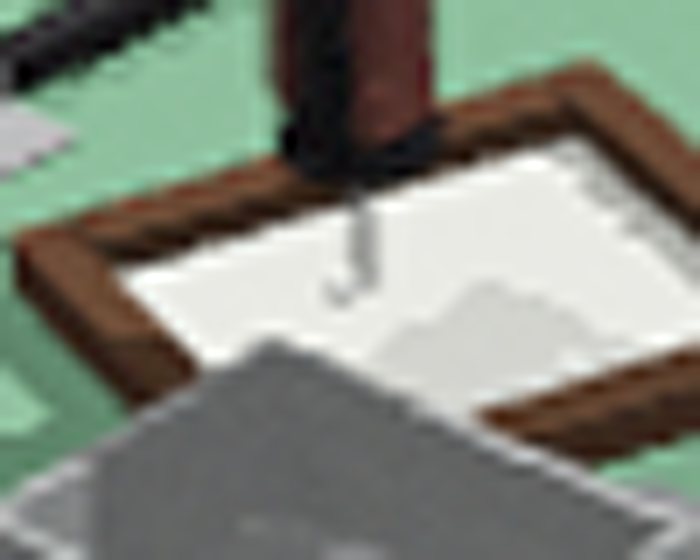

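The clip is no longer standing in view; the hopper hides the floor beyond it. I'll raise the pick and head back, then check with the top camera.

```bash
python3 -m crank '[{"travel":[0,0,-0.2],"turn":0},{"travel":[0,0,-0.4],"turn":0},{"travel":[0,0,-0.5],"turn":0},{"travel":[0.1,0.2,-0.5],"turn":0},{"travel":[0.1,0.4,-0.4],"turn":0.3},{"travel":[0.1,0.6,-0.2],"turn":0.5},{"travel":[0.1,0.7,-0.1],"turn":0.5},{"travel":[0.1,0.7,0],"turn":0.5},{"travel":[0.05,0.7,0],"turn":0.5},{"travel":[0,0.7,0],"turn":0.5},{"travel":[0,0.7,0],"turn":0.5},{"travel":[0,0.7,0],"turn":0.5},{"travel":[0,0.7,0],"turn":0.3},{"travel":[0,0.7,0],"turn":0.2},{"travel":[0,0.6,0],"turn":0},{"travel":[0,0.4,0],"turn":0},{"travel":[0,0.2,0],"turn":0},{"travel":[0,0,0],"turn":0}]'
python3 - <<'E'
from h import *
to([441.9,278.0,190],-0.2593)
t=snap('top','t14.png');cv2.imwrite('pics/t14z.png',cv2.resize(t[190:270,350:420],None,fx=7,fy=7,interpolation=cv2.INTER_CUBIC))
E
```

```text
t: 33.5
ee_pos: [473.7, 109.1, 232.9]
orientation: [0.416, 3.093, 0.002]
ft_force: [0.1, -0.2, -0.4]
width: 19.9
t 33.5 ee [473.7 109.1 232.9] yaw -0.2671 tilt [ 0.0206 -0.0013] F [ 0.1 -0.2 -0.4] w 19.9
travel units [1.522 3.087 0.841] turn units -0.078
```

View pics/t14z.png

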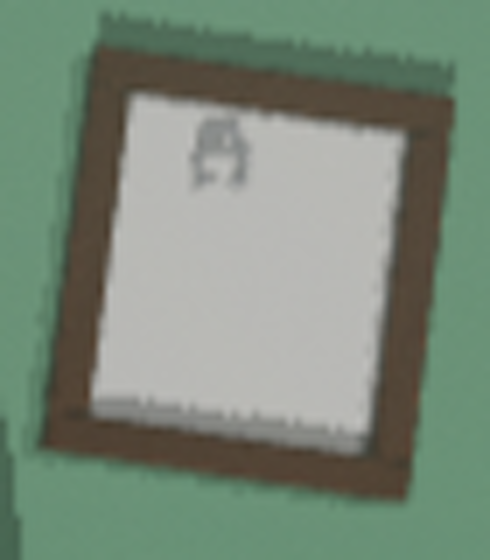

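The clip lies flat inside the frame, with its eye at zoomed (219,133): about 58 mm along x and 19 mm along y from the middle. Now return the pick.

```bash
python3 -m crank '[{"travel":[0.1,0.2,0],"turn":-0.08},{"travel":[0.2,0.4,0],"turn":0},{"travel":[0.25,0.5,0],"turn":0},{"travel":[0.25,0.5,0],"turn":0},{"travel":[0.25,0.5,0],"turn":0},{"travel":[0.2,0.45,0],"turn":0},{"travel":[0.1,0.25,0],"turn":0},{"travel":[0.05,0.1,0],"turn":0},{"travel":[0,0,0],"turn":0},{"travel":[0,0,0],"turn":0}]'
python3 - <<'E'
from h import *
to([441.9,278.0,160],-0.2593)
E
```

```text
t: 34.55
ee_pos: [440.6, 265.6, 232.0]
orientation: [0.419, 3.095, -0.003]
ft_force: [-0.4, 0.4, -1.1]
width: 19.9
t 34.55 ee [440.6 265.6 232. ] yaw -0.2694 tilt [ 0.0178 -0.0042] F [-0.4  0.4 -1.1] w 19.9
travel units [0.067 0.246 1.439] turn units -0.101
```

```bash
python3 -m crank '[{"travel":[0.04,0.15,0],"turn":-0.1},{"travel":[0.02,0.1,0.1],"turn":0},{"travel":[0,0,0.3],"turn":0},{"travel":[0,0,0.3],"turn":0},{"travel":[0,0,0.3],"turn":0},{"travel":[0,0,0.15],"turn":0},{"travel":[0,0,0],"turn":0},{"travel":[0,0,0],"turn":0}]'
python3 - <<'E'
from h import *
to([441.9,278.0,145],-0.2593)
E
```

```text
t: 35.35
ee_pos: [443.8, 277.5, 171.9]
orientation: [0.409, 3.095, -0.002]
ft_force: [-0.3, 0.4, -0.9]
width: 19.8
t 35.35 ee [443.8 277.5 171.9] yaw -0.2628 tilt [ 0.0189 -0.004 ] F [-0.3  0.4 -0.9] w 19.8
travel units [ 0.05  -0.002  0.536] turn units -0.035
```

```bash
python3 -m crank '[{"travel":[0.03,0,0.15],"turn":-0.03},{"travel":[0.02,0,0.2],"turn":0},{"travel":[0.01,0,0.1],"turn":0},{"travel":[0,0,0],"turn":0},{"travel":[0,0,0],"turn":0}]'
python3 - <<'E'
from h import *
to([441.9,278.0,145],-0.2593)
o=ctrl.get_obs();b=snap('scene','s15.png')
p=proj(imaging.camera_info('scene'),[np.array(o['ee_pos'])-[0,0,70]])[0].astype(int);print(p)
cv2.imwrite('pics/s15z.png',cv2.resize(b[p[1]-30:p[1]+30,p[0]-40:p[0]+40],None,fx=9,fy=9,interpolation=cv2.INTER_CUBIC))
E
```

```text
t: 35.85
ee_pos: [441.9, 278.8, 148.7]
orientation: [0.404, 3.094, 0.0]
ft_force: [0.5, 0.1, -0.1]
width: 19.7
t 35.85 ee [441.9 278.8 148.7] yaw -0.2595 tilt [ 0.021  -0.0027] F [ 0.5  0.1 -0.1] w 19.7
travel units [-0.002 -0.015  0.075] turn units -0.002
[367 251]
```

View pics/s15z.png

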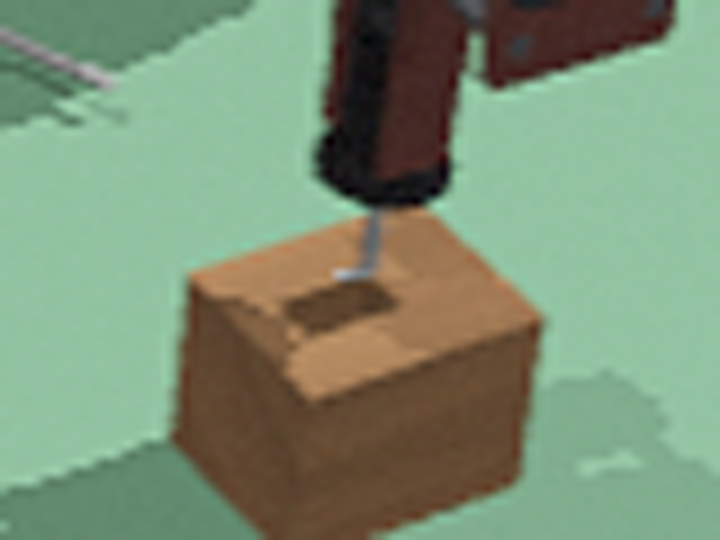

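The pick is over the slot and pointing along it. Lower it in small steps, watching the force.

```bash
for k in 1 2 3; do python3 -m crank '[{"travel":[0,0,0.1],"turn":0},{"travel":[0,0,0.1],"turn":0},{"travel":[0,0,0],"turn":0}]'|grep -E "ee_pos|ft_f"; done
```

```text
ee_pos: [442.5, 278.9, 138.5]
ft_force: [-0.2, 0.1, -0.4]
ee_pos: [442.8, 278.9, 127.6]
ft_force: [-0.4, 0.0, -0.0]
ee_pos: [443.0, 278.9, 116.6]
ft_force: [-0.6, -0.2, -0.5]
```

```bash
python3 -m crank '[{"travel":[0.01,-0.01,0.1],"turn":0},{"travel":[0.01,0,0.1],"turn":0},{"travel":[0,0,0],"turn":0}]'|grep -E "ee_pos|ft_f"; for k in 1 2 3; do python3 -m crank '[{"travel":[0,0,0.04],"turn":0},{"travel":[0,0,0],"turn":0}]'|grep -E "ee_pos|ft_f"; done
```

```text
ee_pos: [442.0, 278.6, 105.6]
ft_force: [0.8, -0.5, -1.1]
ee_pos: [442.1, 278.6, 103.3]
ft_force: [0.1, 0.4, -0.3]
ee_pos: [442.3, 278.7, 101.3]
ft_force: [0.0, -0.0, -1.3]
ee_pos: [442.4, 278.7, 99.3]
ft_force: [-1.0, -0.3, -0.8]
```

```bash
for k in 1 2 3; do python3 -m crank '[{"travel":[0,0,0.02],"turn":0},{"travel":[0,0,0],"turn":0}]'|grep -E "ee_pos|ft_f"; done
```

```text
ee_pos: [442.5, 278.8, 98.3]
ft_force: [0.6, 0.7, -0.6]
ee_pos: [442.7, 278.9, 97.8]
ft_force: [0.8, -0.5, -0.6]
ee_pos: [443.0, 279.0, 97.9]
ft_force: [-0.7, -0.0, -0.4]
```

```bash
python3 -m crank '[{"travel":[0,0,0],"turn":0},{"travel":[0,0,0],"turn":0},{"travel":[0,0,0],"turn":0},{"travel":[0,0,0],"turn":0},{"travel":[0,0,0],"turn":0},{"travel":[0,0,0],"turn":0},{"travel":[0,0,0],"turn":0},{"travel":[0,0,0],"turn":0}]' 1
python3 -m crank '[{"travel":[0,0,-0.2],"turn":0},{"travel":[0,0,-0.4],"turn":0},{"travel":[0,0,-0.5],"turn":0},{"travel":[0,0,-0.5],"turn":0},{"travel":[0,0,-0.5],"turn":0},{"travel":[-0.3,0,-0.3],"turn":0},{"travel":[-0.4,0,0],"turn":0},{"travel":[-0.3,0,0],"turn":0},{"travel":[-0.1,0,0],"turn":0},{"travel":[0,0,0],"turn":0},{"travel":[0,0,0],"turn":0},{"travel":[0,0,0],"turn":0}]'
python3 - <<'E'
from h import *
i=imaging.camera_info('wrist');a=snap('wrist','w16.png');s=snap('scene','s16.png');t=snap('top','t16.png')
p=proj(i,[[442,278,126],[442,278,74]]);print(p);q=p[1].astype(int)
A=cv2.resize(cv2.convertScaleAbs(a,alpha=2)[max(q[1]-50,0):q[1]+50,q[0]-50:q[0]+50],(390,390))
B=cv2.resize(s[215:285,335:405],(390,390),interpolation=cv2.INTER_CUBIC);cv2.imwrite('pics/f16.png',np.hstack([A,B]))
hsv=cv2.cvtColor(a,cv2.COLOR_BGR2HSV)
m=((hsv[...,0]<20)&(hsv[...,1]>120)&(hsv[...,2]>60)).astype(np.uint8); m[215:]=0; m[:,:200]=0;m[:,400:]=0
c=max(cv2.findContours(m,0,2)[0],key=cv2.contourArea);W=np.array([onz(i,x,70)[:2] for x in cv2.convexHull(c).reshape(-1,2)],np.float32);print('block',cv2.minAreaRect(W))
cv2.imwrite('pics/t16z.png',cv2.resize(t[120:270,100:470],(740,300)))
E
```

```text
t: 39.1
ee_pos: [443.1, 279.1, 97.6]
orientation: [0.404, 3.092, 0.003]
ft_force: [0.1, -0.7, 0.7]
width: 81.1
t: 40.3
ee_pos: [493.2, 264.2, 228.1]
orientation: [0.403, 3.093, 0.002]
ft_force: [-0.4, -0.7, 0.5]
width: 87.7
[[280.19726355 138.07697319]
 [279.90675682 134.0597863 ]]
block ((442.12091064453125, 277.609375), (69.26309204101562, 88.72113800048828), 75.14546966552734)
```

View pics/f16.png

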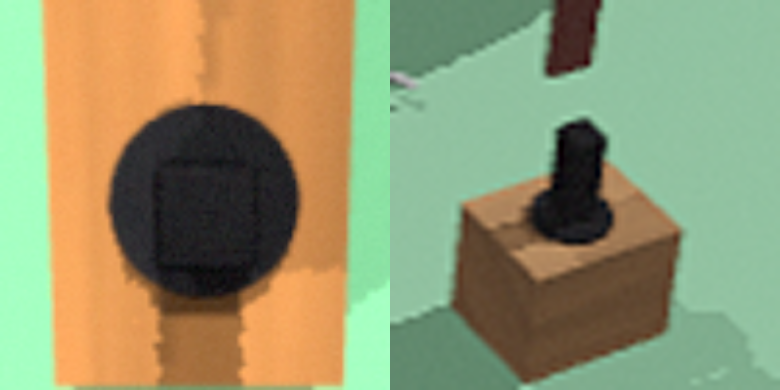

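View pics/t16z.png

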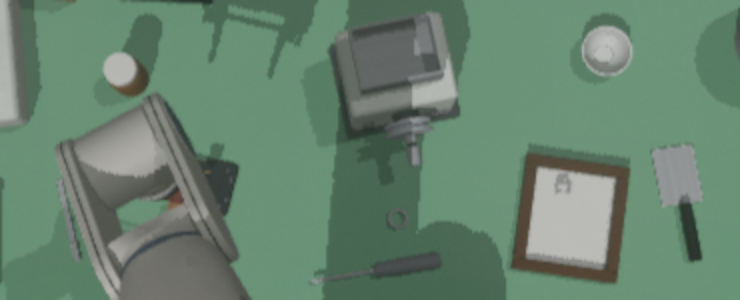

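The pick hangs upright and centred, with its collar within about 2 mm of the slot point. The clip lies on the board and the other items are in place. I'm handing in.

```bash
python3 -c "
from workcell import workorder; print(workorder.close_job())"
```

```text
the job is handed in; nothing more can be done
None
```

I took the pick from its block, pulled the clip out of its groove, left it lying flat on the white board and hung the pick back in the block. The job was handed in at about 40 s, and it reported no verdict.

- **Prying:** I found the heel's length by touching it on bare table (heel 70 mm below the TCP). I then slid the toe along the axle into the eye. The highest force reading was about 7 N while prying and under 1 N bearing on the axle.
- **Setting down:** The first two withdrawals failed because the clip stayed jammed on the toe and was dragged about 35 mm across the board. My computed floor height was about 2 mm off, so the toe had not cleared the eye. The third try, with the height found by touch (about 5 N through the clip), left the clip standing on edge, so I tipped it over with the toe.
- **Last checks:** The clip lies flat inside the frame, its eye about 58 mm along x and 19 mm along y from the middle. The pick hangs upright, its collar seated and within about 2 mm of the slot point. The gripper is open and clear. In the last top picture the bowl, spatula, driver, spacer and jar look unmoved; the tweezers are only partly visible behind the arm.

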